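Open the squeeze-tab jar and park its cap on the side plate

ROBOT

A 7-joint arm with a two-finger parallel gripper is mounted at the origin on the work surface. World frame = base frame: x ahead of the robot, y to its left, z up, the work surface at z = 0. Lengths are in m, angles in rad, forces in N, time in s.
With the tool pointing down it reaches from about 0.4 to 0.85 m from the base axis. Payload 4.5 kg.
Tool frame: the origin (TCP) lies midway between the tips of the shut fingers; the grasp point (between the pads) lies 19 mm behind it; z points along the fingers, y is the line along which they close (so a half turn about z gives the same grasp; the last joint's range is limited). The gripper opens to 88 mm and grips with 3 to 60 N. Pads are 18 mm wide; open, the fingers measure 123 mm over their backs; the gripper's body (75 mm by 187 mm) begins 45 mm behind the grasp point.
Start: joints at [-1.278, 0.689, -0.195, 1.565, 0.157, 0.902, -0.215], TCP at [0.16, 0.604, 0.239] pointing down, gripper open.
Joint ranges: [-3.01, 3.01], [-0.46, 2.08], [-1.47, 1.51], [0.13, 2.56], [-1, 4.14], [0.04, 2.09], [-2.66, 2.66]. Speed limits (rad/s): [2.57, 2.57, 3.14, 3.14, 3.14, 3.14, 3.14].

INTERFACE

Orientations are given as a unit quaternion [x, y, z, w].
In Python, from plant import r gives the robot as it stands.
- The arm moves only by the tool carry_out, never from a script. Its argument "plan" is a list of rows, each an object with "rot": the turn, a rotation vector about the tool's x, y, z in rad, a list of three; "xyz": the shift along the tool's x, y, z in m, a list of three; "grip": the closure in counts, from 0 (fully open) to 255 (shut). In form: [{"rot": [wx, wy, wz], "xyz": [dx, dy, dz], "grip": grip}, ...]. A call has 1 to 8 rows; each row is the pose to reach, as a shift and turn from the pose commanded when the call began, along the tool's axes at that moment; what a row does not reach only later rows make up. A row lasts 1/12 s, in which the tool goes at most 41.7 mm and 7.16 degrees, less where a joint would pass 70% of its speed; a pose out of reach is approached as far as the arm can. A call with a gripper value outside its range is refused whole. The fingers move at their own pace and stop on an object; "squeeze" is the grip in N (left out, the last holds). Time passes only in rows, so rows that repeat a pose let the fingers close. It gives the time, the measured TCP pose, the force, the opening and the grip force at its end, in the units of the state.
- r.get_state(): the state, without advancing time (a new reading comes with each control period).
- r.snapshot(name): name is "side" or "top" or "wrist"; returns the picture (420x560x3 uint8, red, green, blue); there is no depth.
- r.camera_params(name): a dict with "fx", "fy", "cx", "cy" (pixels), "distortion" ([k1, k2, p1, p2, k3] as OpenCV has them; the pictures are not rectified), "position" and "attitude" of the camera in the world; the wrist camera has in their place "hand_eye" (4x4, takes a point from camera to tool coordinates, whose origin is the TCP and whose axes are the flange's). Camera axes: x right, y down, z forward; pixel columns grow to the right and rows downward; lengths in m; the calibration is good to about 2 mm. A picture is of the moment at which its call begins: read the wrist's pose just before it. camera_params takes no time and is no camera call.
- r.finish_job(): hands the job in; it is judged then, once.
The state is a dict: "clock": time; "q": joint angles; "qd": joint speeds; "joint_torque": joint torques, N m; "tool_pos": TCP position; "eef_rot": TCP orientation; "contact_force": force on the tool from outside, world axes, zero at the start; "moment": the same for the moment, N m; "opening": opening from 0.0 (shut) to 1.0 (fully open); "finger_force": force on a finger pad.
Only numpy, scipy, OpenCV 4.12 (cv2) and the standard library are available. Lean on these libraries where they do the work, as an engineer would, in place of code of your own. Each camera call takes 0.05 s, during which the arm holds its last target. There are 200 camera calls.

TASK

Open the jar of chocolate nuts on the dessert table: squeeze the two side tabs of its safety cap inward and, keeping them squeezed, turn the cap a quarter turn counter-clockwise (seen from above) while it sits on its neck, then lift it off. Set the cap down the right way up in the middle of the single empty plate beside the jar, without dropping it, and let go; leave the plate with the cake, the sauce bottle and the cup where they are.

Things in the scene. Friction and masses are not known exactly. Their poses are not given: they have to be found in the camera images.
- jar: Clear jar, 88 mm across, fixed upright in a 112 mm round metal stand. Origin: centre of the underside, on the table; z up. A white deck 80 mm across lies 90 mm above the table; on it stand four small white latch stops (29 to 37 mm from the axis, tops 98 mm above the table), one on either side of each cap tab: keep fingertips higher than 100 mm while turning. The tabs start on the jar's +y and -y sides.
- neck_top (a point): Centre of the top of the jar's white neck, 125 mm above the table; the neck is 34 mm across and rises from the deck; the cap sits on it. Two lugs on the neck under the cap hold it down: it lifts off only once turned counter-clockwise by 50 to 120 degrees (90 is best). Clockwise is blocked.
- cap_center (a point): Centre of the loose black cap, half-way up, on its axis, 19 mm above its underside; z up through its top, y through the two tabs. 50 mm across, 37.5 mm high, about 60 g. On the jar its underside is 91.5 mm above the table. A flat tab stands out on either side, 22 mm wide, its face 9 to 38 mm above the underside. 66 mm over the tabs at rest, 54 mm squeezed. It stands on its underside.
- tab_a (a joint): Inward travel of the tab on the cap's +y side: 0 = sprung out (locked), 0.006 m = fully squeezed; at least 0.0045 m clears the latch stops. Its spring pushes back with 2 N at rest, 8 N fully in. Not squeezed, a tooth under each tab catches on a stop after about 6 degrees; with both in, the cap turns easily.
- tab_b (a joint): The same for the tab on the cap's -y side.
- saucer: Empty white side plate, loose, 170 mm in diameter and 16 mm high, 0.3 kg; origin at the centre of its underside, z up. Its flat floor is 6 mm above the table and 100 mm across; the rim slopes up around it. It stands on one side of the jar, the plate with the cake on the other.
- cake_plate: Bystander: white plate, 196 mm in diameter, with a 44 mm high wedge of dark cake on it; origin at the centre of its underside.
- sauce_bottle: Bystander: yellow squeeze bottle, 58 mm in diameter and 190 mm tall, standing; origin at the centre of its underside.
- cup: Bystander: white cup without a handle, 72 mm in diameter and 75 mm high, standing; origin at the centre of its underside.
Things that resemble listed ones, but are neither listed nor needed, are in the scene too. Of the things like the saucer, leave any that is turquoise; of the rest the smaller one is meant.

How it is judged:
On the way, in this order (a step that is already met when the one before it is completed fails the run):
1. with both tabs squeezed in, the cap has been turned past its latch stops (more than about 26 degrees) while sitting on the neck (value of joint each of tab_a, tab_b above 0.0025 m and angle between the x axis of cap_center and the x axis of jar, either way round above 0.45 rad and horizontal distance between cap_center and jar below 0.008 m and z of cap_center in the frame of jar below 0.117 m), for 0.05 s.
2. the cap has been lifted clear of the neck in the fingers (z of cap_center in the frame of jar above 0.15 m and contact force between the fingers and cap above 0.5 N), for 0.05 s.
At the end, for the whole second after the job is handed in: The cap stands at rest, right way up (within about 9 degrees), on the floor of the empty plate, its centre within 30 mm of the plate's centre; the plate lies flat on the table (horizontal distance between cap_center and saucer below 0.03 m and z of cap_center in the frame of saucer between 0.02 and 0.032 m and angle between cap_center's own z axis and vertical below 0.15 rad and angle between saucer's own z axis and vertical below 0.1 rad and height (world z) of saucer below 0.01 m and contact force between cap and saucer above 0.1 N and linear speed of cap below 0.02 m/s); the robot touches nothing.
It fails at once if the cap is dropped or thrown (faster than 0.7 m/s while out of the fingers: a fall of about 25 mm) (linear speed of cap above 0.7 m/s and contact force between the fingers and cap below 0.05 N).
It fails at once if the plate with the cake, the sauce bottle or the cup is moved more than 30 mm or tipped (distance of any of cake_plate, sauce_bottle, cup from where it was at the start of the episode above 0.03 m or angle between sauce_bottle's own z axis and vertical above 0.5 rad).
It also fails if it takes over 48 s, if anything falls off the work surface, if the arm or the gripper's body presses on something with over 40 N, if the wrist force passes 120 N, or if a joint passes its speed limit or range.

## Working session

There is one attempt and no reset: what is moved stays moved. The work goes in short steps, Python scripts to look and compute and a tool call to move; the robot and the scene stay as the last step left them, time stands still between calls to the robot, and variables do not carry over. Pictures are saved under pics/ and viewed, at most 10 in all, crops included, and the job is handed in when it is done.

Besides the shell and the picture viewer there is one more tool, called by a JSON object that holds its "api" and its "payload", one argument or row to a line. carry_out: Moves the arm, as the interface text tells. Its arguments: {"type":"object","properties":{"plan":{"type":"array"},"squeeze":{"type":"number"}},"required":["plan"]}

```bash
mkdir -p pics; ls
python3 - <<'E'
from plant import r
import cv2
for n in ["top","side"]:
    cv2.imwrite(f"pics/{n}1.png",cv2.cvtColor(r.snapshot(n),cv2.COLOR_RGB2BGR)); print(n,r.camera_params(n))
print(r.camera_params("wrist")); s=r.get_state(); print(s)
E
```

```text
pics
top {'fx': 428.8892748580796, 'fy': 428.8892748580796, 'cx': 277.27126355341363, 'cy': 212.5199739497366, 'distortion': array([-0.01086385,  0.        ,  0.        ,  0.        ,  0.        ]), 'position': array([0.40555175, 0.01387937, 1.08619384]), 'attitude': array([-0.70137069,  0.71098875, -0.03061771,  0.04045624])}
side {'fx': 427.19018413607404, 'fy': 427.19018413607404, 'cx': 278.32392618905874, 'cy': 207.9551704294398, 'distortion': array([-0.10266209,  0.        ,  0.        ,  0.        ,  0.        ]), 'position': array([-0.16718395, -0.67139222,  0.78860638]), 'attitude': array([ 0.82456996, -0.32936959,  0.17199573, -0.42663512])}
{'fx': 345.4512308010362, 'fy': 345.4512308010362, 'cx': 280.6331213639317, 'cy': 210.61530239754316, 'distortion': array([-0.07876441,  0.        ,  0.        ,  0.        ,  0.        ]), 'hand_eye': array([[-5.24799506e-04, -9.59090370e-01, -2.83099605e-01,
         7.25298175e-02],
       [ 9.99999853e-01, -4.64017257e-04, -2.81755766e-04,
        -1.50666642e-04],
       [ 1.38866140e-04, -2.83099712e-01,  9.59090472e-01,
        -1.45605105e-01],
       [ 0.00000000e+00,  0.00000000e+00,  0.00000000e+00,
         1.00000000e+00]])}
{'clock': 0.1, 'q': array([-1.27818709,  0.68986146, -0.19450164,  1.56624326,  0.15726675,
        0.90248525, -0.21509787]), 'qd': array([ 4.59914960e-04, -1.50997243e-03, -8.58754149e-06, -2.49914953e-03,
       -2.01709468e-03,  5.96620890e-05, -2.48500859e-04]), 'joint_torque': array([-3.24199529e-03, -5.28504610e+01, -1.27141546e+00, -1.53837723e+01,
       -5.25333825e-02,  1.96593523e-03,  5.63562355e-05]), 'tool_pos': array([0.15985507, 0.60362757, 0.23801301]), 'eef_rot': array([ 1.29021915e-01,  9.91641415e-01, -8.04281940e-04, -5.12618541e-05]), 'contact_force': array([-0.03297802, -1.19210638, -0.74359035]), 'moment': array([-0.03420203, -0.01073345, -0.03742353]), 'finger_force': 0.0, 'opening': 0.9967852867724978}
```

View pics/top1.png

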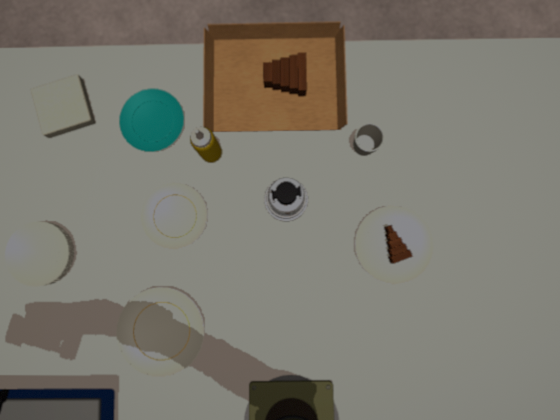

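View pics/side1.png

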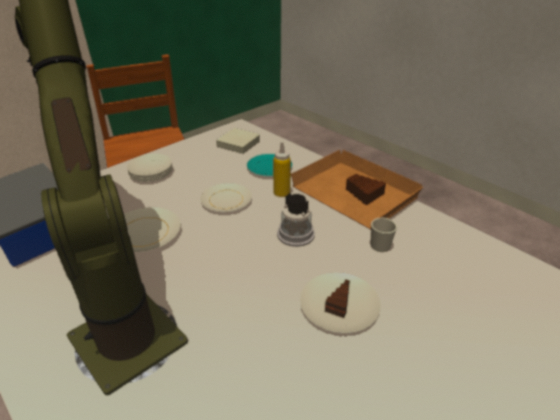

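The top view shows the jar at about (287,197), the saucer at (175,215), the larger decoy plate at (162,331), the turquoise one at (152,120), the bottle at (206,145), the cup at (367,140) and the cake at (393,244). I'll enlarge the jar to read the tab angle.

```bash
cat > h.py <<'E'
import numpy as np, cv2
from scipy.spatial.transform import Rotation as R
from plant import r
def pose(n,s=None):
    c=r.camera_params(n)
    if n=="wrist":
        T=np.eye(4);T[:3,:3]=R.from_quat(s["eef_rot"]).as_matrix();T[:3,3]=s["tool_pos"]
        return c,T@c["hand_eye"]
    T=np.eye(4);T[:3,:3]=R.from_quat(c["attitude"]).as_matrix();T[:3,3]=c["position"]
    return c,T
def K(c): return np.array([[c["fx"],0,c["cx"]],[0,c["fy"],c["cy"]],[0,0,1]])
def px2w(n,uv,z,s=None):
    c,T=pose(n,s)
    p=cv2.undistortPoints(np.array([[uv]],float),K(c),c["distortion"])[0,0]
    d=T[:3,:3]@[p[0],p[1],1]; o=T[:3,3]
    return o+d*(z-o[2])/d[2]
def w2px(n,P,s=None):
    c,T=pose(n,s); Ti=np.linalg.inv(T)
    return cv2.projectPoints(np.array([P],float),cv2.Rodrigues(Ti[:3,:3])[0],Ti[:3,3],K(c),c["distortion"])[0].ravel()
E
python3 - <<'E'
from h import *
im=cv2.imread("pics/top1.png")[160:235,240:340]
cv2.imwrite("pics/crop1.png",cv2.resize(cv2.convertScaleAbs(im,alpha=1.3),None,fx=8,fy=8,interpolation=cv2.INTER_CUBIC))
for n,uv,z in [("cap",(286.5,193),.129),("saucer",(175.5,215),.014),("bottle",(200,134),.19),("cup",(367,139),.075),("cake",(392,244),.015),("big",(162,331),.02)]: print(n,px2w("top",uv,z).round(3))
E
```

```text
cap [0.546 0.005 0.129]
saucer [0.511 0.285 0.014]
bottle [0.668 0.19  0.19 ]
cup [ 0.682 -0.191  0.075]
cake [ 0.431 -0.256  0.015]
big [0.226 0.314 0.02 ]
```

View pics/crop1.png

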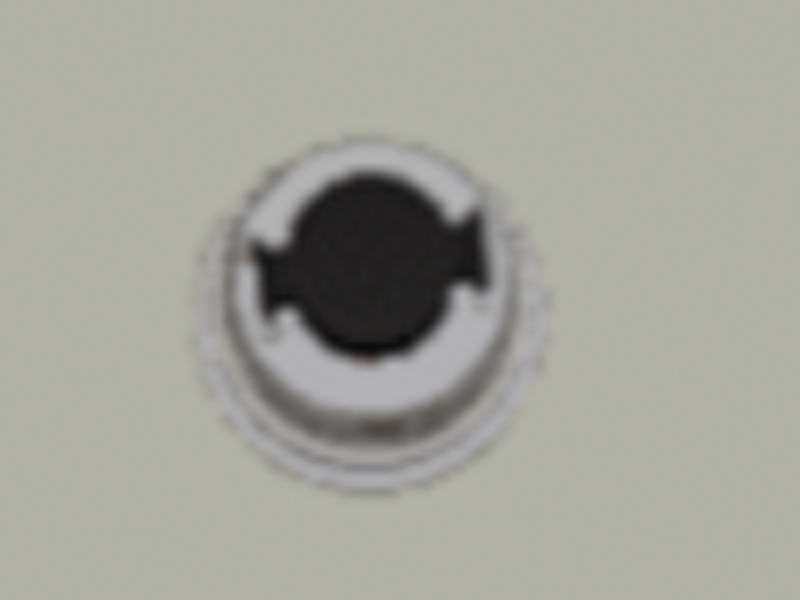

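```bash
cat >> h.py <<'E'
def rel(pos,yaw_y):
    "shift (tool axes) and rotvec to reach pos, pointing down, tool y at world angle yaw_y (deg, mod 180)"
    s=r.get_state(); A=R.from_quat(s["eef_rot"]); best=None
    for k in (0,180):
        a=np.radians(yaw_y+k); y=np.array([np.cos(a),np.sin(a),0]); z=np.array([0,0,-1.]); x=np.cross(y,z)
        rv=(A.inv()*R.from_matrix(np.c_[x,y,z])).as_rotvec()
        print("xyz",A.inv().apply(np.array(pos)-s["tool_pos"]).round(4),"rot",rv.round(4))
    print("tcp",s["tool_pos"].round(4),"q",s["q"].round(2),"t",s["clock"],"yaw_y",np.degrees(np.arctan2(*A.apply([0,1,0])[[1,0]])).round(1))
E
python3 - <<'E'
from h import *
a=px2w("top",(240+262/8,160+285/8),.129);b=px2w("top",(240+483/8,160+248/8),.129);c=px2w("top",(240+370/8,160+263/8),.129)
d=a-b;ang=np.degrees(np.arctan2(d[1],d[0]));print(a,b,c,ang,np.linalg.norm(d))
rel([c[0],c[1],.25],ang)
E
```

```text
[0.54061994 0.0362833  0.129     ] [ 0.55020593 -0.02609194  0.129     ] [0.54641771 0.00578768 0.129     ] 98.73700249904687 0.06310754134932417
xyz [-0.5267 -0.479  -0.0112] rot [-1.600e-03 -2.000e-04 -4.113e-01]
xyz [-0.5267 -0.479  -0.0112] rot [-3.0000e-04  2.2000e-03  2.7303e+00]
tcp [0.1599 0.6036 0.238 ] q [-1.28  0.69 -0.19  1.57  0.16  0.9  -0.22] t 0.1 yaw_y 75.2
```

{"api": "carry_out", "payload": {
  "plan": [
    {"rot": [0, 0, -0.411], "xyz": [-0.527, -0.479, -0.011], "grip": 0},
    {"rot": [0, 0, -0.411], "xyz": [-0.527, -0.479, -0.011], "grip": 0},
    {"rot": [0, 0, -0.411], "xyz": [-0.527, -0.479, -0.011], "grip": 0},
    {"rot": [0, 0, -0.411], "xyz": [-0.527, -0.479, -0.011], "grip": 0},
    {"rot": [0, 0, -0.411], "xyz": [-0.527, -0.479, -0.011], "grip": 0},
    {"rot": [0, 0, -0.411], "xyz": [-0.527, -0.479, -0.011], "grip": 0},
    {"rot": [0, 0, -0.411], "xyz": [-0.527, -0.479, -0.011], "grip": 0},
    {"rot": [0, 0, -0.411], "xyz": [-0.527, -0.479, -0.011], "grip": 0}
  ]
}}

```text
clock: 0.77
tool_pos: [0.3416, 0.3224, 0.2438]
eef_rot: [-0.076, 0.997, -0.0, -0.0]
contact_force: [0.9, 0.5, 0.8]
opening: 1.0
finger_force: 0.0
```

```bash
python3 -c "
from h import *
rel([.5464,.0058,.25],98.7)"
```

```text
xyz [-0.1543 -0.344  -0.0062] rot [-0.0003 -0.0002  0.0006]
xyz [-0.1543 -0.344  -0.0062] rot [ 3.000e-04 -5.000e-04 -3.141e+00]
tcp [0.3416 0.3224 0.2438] q [-0.62  0.5  -0.36  2.01  0.27  0.68  0.58] t 0.7667 yaw_y 98.7
```

{"api": "carry_out", "payload": {
  "plan": [
    {"rot": [0, 0, 0], "xyz": [-0.154, -0.344, -0.006], "grip": 0},
    {"rot": [0, 0, 0], "xyz": [-0.154, -0.344, -0.006], "grip": 0},
    {"rot": [0, 0, 0], "xyz": [-0.154, -0.344, -0.006], "grip": 0},
    {"rot": [0, 0, 0], "xyz": [-0.154, -0.344, -0.006], "grip": 0},
    {"rot": [0, 0, 0], "xyz": [-0.154, -0.344, -0.006], "grip": 0},
    {"rot": [0, 0, 0], "xyz": [-0.154, -0.344, -0.006], "grip": 0},
    {"rot": [0, 0, 0], "xyz": [-0.154, -0.344, -0.006], "grip": 0},
    {"rot": [0, 0, 0], "xyz": [-0.154, -0.344, -0.006], "grip": 0}
  ]
}}

```text
clock: 1.43
tool_pos: [0.5223, 0.0422, 0.249]
eef_rot: [-0.076, 0.997, 0.0, -0.0]
contact_force: [0.7, 0.3, -0.0]
opening: 1.005
finger_force: 0.0
```

```bash
python3 -c "
from h import *
rel([.5464,.0058,.25],98.7)"
```

```text
xyz [-0.0184 -0.0396 -0.001 ] rot [ 0.0001 -0.0006  0.0001]
xyz [-0.0184 -0.0396 -0.001 ] rot [ 9.0000e-04  1.0000e-04 -3.1414e+00]
tcp [0.5223 0.0422 0.249 ] q [ 0.08  0.56 -0.39  1.85  0.29  0.79  1.26] t 1.4333 yaw_y 98.7
```

{"api": "carry_out", "payload": {
  "plan": [
    {"rot": [0, 0, 0.125], "xyz": [-0.018, -0.039, -0.001], "grip": 0},
    {"rot": [0, 0, 0.25], "xyz": [-0.018, -0.039, -0.001], "grip": 0},
    {"rot": [0, 0, 0.375], "xyz": [-0.018, -0.039, -0.001], "grip": 0},
    {"rot": [0, 0, 0.5], "xyz": [-0.018, -0.039, -0.001], "grip": 0},
    {"rot": [0, 0, 0.625], "xyz": [-0.018, -0.039, -0.001], "grip": 0},
    {"rot": [0, 0, 0.75], "xyz": [-0.018, -0.039, -0.001], "grip": 0},
    {"rot": [0, 0, 0.875], "xyz": [-0.018, -0.039, -0.001], "grip": 0},
    {"rot": [0, 0, 1.0], "xyz": [-0.018, -0.039, -0.001], "grip": 0}
  ]
}}

```text
clock: 2.1
tool_pos: [0.5451, 0.0085, 0.2498]
eef_rot: [0.414, 0.91, -0.0, -0.0]
contact_force: [0.1, 0.0, 0.6]
opening: 1.0
finger_force: 0.0
```

{"api": "carry_out", "payload": {
  "plan": [
    {"rot": [0, 0, 0.125], "xyz": [0, 0, 0], "grip": 0},
    {"rot": [0, 0, 0.25], "xyz": [0, 0, 0], "grip": 0},
    {"rot": [0, 0, 0.375], "xyz": [0, 0, 0], "grip": 0},
    {"rot": [0, 0, 0.5], "xyz": [0, 0, 0], "grip": 0},
    {"rot": [0, 0, 0.625], "xyz": [0, 0, 0], "grip": 0},
    {"rot": [0, 0, 0.75], "xyz": [0, 0, 0], "grip": 0},
    {"rot": [0, 0, 0.875], "xyz": [0, 0, 0], "grip": 0},
    {"rot": [0, 0, 1.0], "xyz": [0, 0, 0], "grip": 0}
  ]
}}

```text
clock: 2.77
tool_pos: [0.5451, 0.0087, 0.2498]
eef_rot: [0.8, 0.6, -0.0, -0.0]
contact_force: [1.3, 0.9, 0.1]
opening: 0.998
finger_force: 0.0
```

```bash
python3 -c "
from h import *
rel([.5464,.0058,.25],98.7)"
```

```text
xyz [-0.0024  0.0021 -0.0002] rot [-6.0000e-04 -8.0000e-04 -2.0056e+00]
xyz [-0.0024  0.0021 -0.0002] rot [-7.000e-04  6.000e-04  1.136e+00]
tcp [0.5451 0.0087 0.2498] q [-0.23  0.58  0.21  1.81 -0.16  0.78 -0.22] t 2.7667 yaw_y -16.2
```

{"api": "carry_out", "payload": {
  "plan": [
    {"rot": [0, 0, 0.125], "xyz": [-0.002, 0.002, 0], "grip": 0},
    {"rot": [0, 0, 0.25], "xyz": [-0.002, 0.002, 0], "grip": 0},
    {"rot": [0, 0, 0.375], "xyz": [-0.002, 0.002, 0], "grip": 0},
    {"rot": [0, 0, 0.5], "xyz": [-0.002, 0.002, 0], "grip": 0},
    {"rot": [0, 0, 0.625], "xyz": [-0.002, 0.002, 0], "grip": 0},
    {"rot": [0, 0, 0.75], "xyz": [-0.002, 0.002, 0], "grip": 0},
    {"rot": [0, 0, 0.875], "xyz": [-0.002, 0.002, 0], "grip": 0},
    {"rot": [0, 0, 1.0], "xyz": [-0.002, 0.002, 0], "grip": 0}
  ]
}}

```text
clock: 3.43
tool_pos: [0.5465, 0.0063, 0.2499]
eef_rot: [0.99, 0.143, -0.0, -0.0]
contact_force: [-0.5, -0.5, -0.6]
opening: 1.001
finger_force: 0.0
```

{"api": "carry_out", "payload": {
  "plan": [
    {"rot": [0, 0, 0.12], "xyz": [0, 0, 0], "grip": 0},
    {"rot": [0, 0, 0.13], "xyz": [0, 0, 0], "grip": 0},
    {"rot": [0, 0, 0.13], "xyz": [0, 0, 0], "grip": 0},
    {"rot": [0, 0, 0.13], "xyz": [0, 0, 0], "grip": 0}
  ]
}}

```text
clock: 3.77
tool_pos: [0.5466, 0.0062, 0.25]
eef_rot: [0.997, 0.083, -0.0, -0.0]
contact_force: [-0.2, -0.4, 0.6]
opening: 0.999
finger_force: 0.0
```

Run:
```python
from h import *
s=r.get_state(); im=r.snapshot("wrist"); import pickle; pickle.dump(s,open("s1.pkl","wb"))
im=cv2.cvtColor(im,cv2.COLOR_RGB2BGR); cv2.imwrite("pics/w1.png",im)
rel([.5464,.0058,.25],98.7); print(w2px("wrist",[.5464,.0058,.129],s))
```

```text
xyz [-0.0004  0.0003  0.    ] rot [-4.000e-04 -5.000e-04 -3.127e+00]
xyz [-0.0004  0.0003  0.    ] rot [-0.0003  0.0002  0.0146]
tcp [0.5467 0.0062 0.25  ] q [-0.42  0.63  0.55  1.81 -0.43  0.82 -1.06] t 3.8167 yaw_y -80.5
[280.7074883  204.48783674]
```

View pics/w1.png

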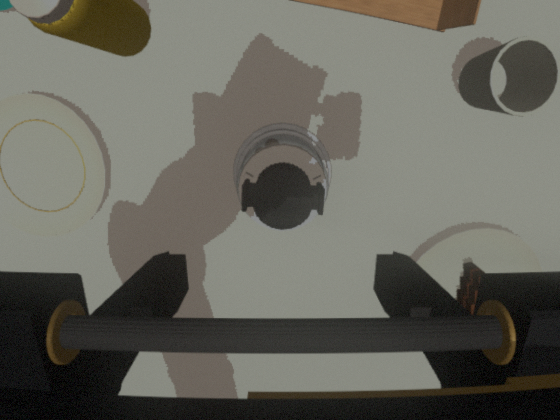

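The wrist view shows the cap at about (283,196), with its tabs at about (247,196) and (320,198). I'll enlarge it for accuracy.

Run:
```python
from h import *
im=cv2.imread("pics/w1.png")[150:240,225:345]
cv2.imwrite("pics/crop2.png",cv2.resize(cv2.convertScaleAbs(im,alpha=2.2),None,fx=6,fy=6,interpolation=cv2.INTER_CUBIC))
```

```text
(no output)
```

View pics/crop2.png

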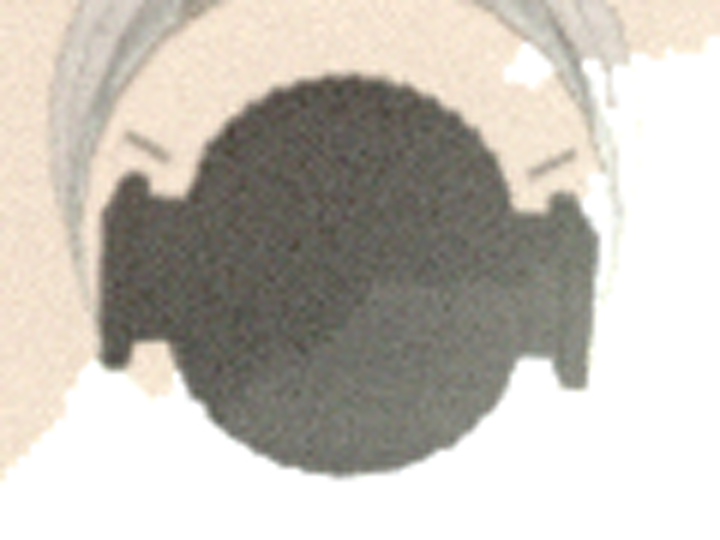

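Run:
```python
from h import *
import pickle; s=pickle.load(open("s1.pkl","rb"))
f=lambda u,v:px2w("wrist",(225+u/6,150+v/6),.129,s)
a,b,c=f(102,273),f(597,291),f(349,290)
d=a-b;print(a,b,(a+b)/2,c,np.linalg.norm(d),np.degrees(np.arctan2(d[1],d[0])))
print(f(349,475),f(349,108), f(172,360),f(522,360))
ang=np.degrees(np.arctan2(d[1],d[0]))
for p,z in [((283.1,198.3),.129)]:print(px2w("wrist",p,z,s))
print([w2px("top",[*((a+b)/2)[:2],.129])])
rel([c[0],c[1],.15],ang)
```

```text
[0.54861777 0.03738805 0.129     ] [ 0.55707958 -0.02781856  0.129     ] [0.55284867 0.00478474 0.129     ] [0.55173965 0.00471149 0.129     ] 0.06575336045274893 97.39390604085182
[5.26082983e-01 3.45946846e-04 1.29000000e-01] [0.57573781 0.00879239 0.129     ] [0.53825872 0.02649528 0.129     ] [ 0.54603759 -0.01979741  0.129     ]
[0.55175787 0.00476844 0.129     ]
[array([286.65205882, 190.04396518])]
xyz [0.0047 0.0023 0.1   ] rot [-4.0000e-04 -5.0000e-04 -3.1042e+00]
xyz [0.0047 0.0023 0.1   ] rot [-0.0003  0.0002  0.0374]
tcp [0.5467 0.0062 0.25  ] q [-0.42  0.63  0.55  1.81 -0.43  0.82 -1.06] t 3.8167 yaw_y -80.5
```

{"api": "carry_out", "payload": {
  "plan": [
    {"rot": [0, 0, 0.037], "xyz": [0.005, 0.002, 0.04], "grip": 0},
    {"rot": [0, 0, 0.037], "xyz": [0.005, 0.002, 0.08], "grip": 0},
    {"rot": [0, 0, 0.037], "xyz": [0.005, 0.002, 0.095], "grip": 0},
    {"rot": [0, 0, 0.037], "xyz": [0.005, 0.002, 0.095], "grip": 0},
    {"rot": [0, 0, 0.037], "xyz": [0.005, 0.002, 0.095], "grip": 0}
  ]
}}

```text
clock: 4.23
tool_pos: [0.5519, 0.0047, 0.155]
eef_rot: [0.998, 0.064, -0.001, -0.0]
contact_force: [0.2, 0.5, 0.5]
opening: 0.994
finger_force: 0.0
```

Run:
```python
from h import *
s=r.get_state(); im=r.snapshot("wrist"); import pickle; pickle.dump(s,open("s2.pkl","wb"))
im=cv2.cvtColor(im,cv2.COLOR_RGB2BGR); cv2.imwrite("pics/w2.png",im)
cv2.imwrite("pics/w2c.png",cv2.resize(cv2.convertScaleAbs(im[130:290,180:380],alpha=2.2),None,fx=3.5,fy=3.5,interpolation=cv2.INTER_CUBIC))
rel([.5522,.0048,.105],97.4); print(w2px("wrist",[.5522,.0048,.129],s))
```

```text
xyz [-0.0006 -0.0004  0.051 ] rot [-2.3000e-03 -3.0000e-04  3.1395e+00]
xyz [-0.0006 -0.0004  0.051 ] rot [ 0.0002 -0.0014 -0.002 ]
tcp [0.5528 0.0045 0.156 ] q [-0.35  0.76  0.45  1.89 -0.54  0.62 -1.  ] t 4.2833 yaw_y -82.7
[279.92357603 250.58033148]
```

View pics/w2c.png

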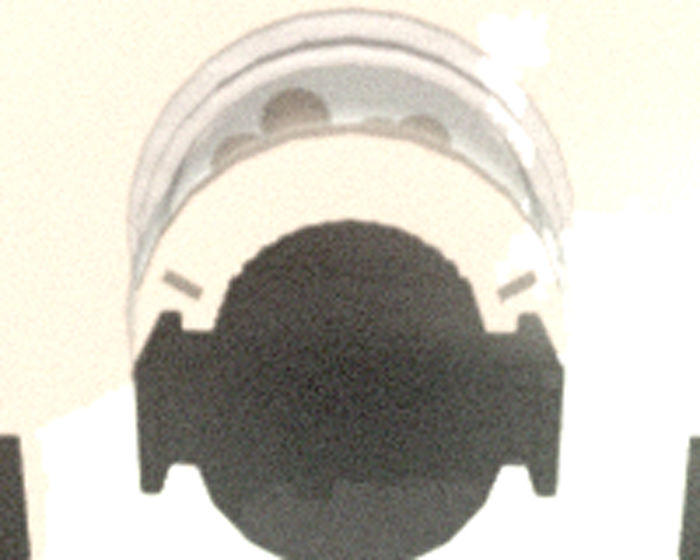

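The tabs span columns 218.6 to 340.9 and the cap centre is at about (279.7,251). The predicted position was (279.9,250.6), so the tool is aligned. I'll descend and squeeze.

{"api": "carry_out", "payload": {
  "plan": [
    {"rot": [0, 0, 0], "xyz": [0, 0, 0.025], "grip": 0},
    {"rot": [0, 0, 0], "xyz": [0, 0, 0.045], "grip": 0},
    {"rot": [0, 0, 0], "xyz": [0, 0, 0.051], "grip": 0},
    {"rot": [0, 0, 0], "xyz": [0, 0, 0.051], "grip": 0}
  ]
}}

```text
clock: 4.62
tool_pos: [0.5522, 0.0049, 0.1044]
eef_rot: [0.998, 0.064, 0.0, -0.0]
contact_force: [-0.6, -0.1, 0.3]
opening: 0.994
finger_force: 0.0
```

{"api": "carry_out", "payload": {
  "plan": [
    {"rot": [0, 0, 0], "xyz": [0, 0, 0], "grip": 255},
    {"rot": [0, 0, 0], "xyz": [0, 0, 0], "grip": 255},
    {"rot": [0, 0, 0], "xyz": [0, 0, 0], "grip": 255},
    {"rot": [0, 0, 0], "xyz": [0, 0, 0], "grip": 255},
    {"rot": [0, 0, 0], "xyz": [0, 0, 0], "grip": 255},
    {"rot": [0, 0, 0], "xyz": [0, 0, 0], "grip": 255},
    {"rot": [0, 0, 0], "xyz": [0, 0, 0], "grip": 255},
    {"rot": [0, 0, 0], "xyz": [0, 0, 0], "grip": 255}
  ],
  "squeeze": 25
}}

```text
clock: 5.28
tool_pos: [0.5529, 0.0049, 0.1055]
eef_rot: [0.998, 0.063, 0.001, -0.0]
contact_force: [-1.8, 1.2, 7.9]
opening: 0.604
finger_force: 25.0
```

{"api": "carry_out", "payload": {
  "plan": [
    {"rot": [0, 0, -0.1], "xyz": [0, 0, 0], "grip": 255},
    {"rot": [0, 0, -0.2], "xyz": [0, 0, 0], "grip": 255},
    {"rot": [0, 0, -0.3], "xyz": [0, 0, 0], "grip": 255},
    {"rot": [0, 0, -0.4], "xyz": [0, 0, 0], "grip": 255},
    {"rot": [0, 0, -0.5], "xyz": [0, 0, 0], "grip": 255},
    {"rot": [0, 0, -0.6], "xyz": [0, 0, 0], "grip": 255},
    {"rot": [0, 0, -0.7], "xyz": [0, 0, 0], "grip": 255},
    {"rot": [0, 0, -0.8], "xyz": [0, 0, 0], "grip": 255}
  ]
}}

```text
clock: 5.95
tool_pos: [0.5527, 0.0063, 0.1054]
eef_rot: [0.893, 0.449, 0.001, -0.001]
contact_force: [-2.4, 3.4, 8.8]
opening: 0.603
finger_force: 25.0
```

```bash
python3 -c "
from h import *
rel([.5522,.0048,.105],187.4);s=r.get_state();print(s['contact_force'],s['moment'],s['opening'],s['finger_force'])"
```

```text
xyz [-0.0015  0.0005  0.0004] rot [-3.1000e-03 -1.4000e-03  2.3736e+00]
xyz [-0.0015  0.0005  0.0004] rot [ 0.0011 -0.0025 -0.768 ]
tcp [0.5527 0.0063 0.1054] q [-0.2   0.8   0.18  1.91 -0.3   0.45 -0.45] t 5.95 yaw_y -36.6
[-2.37159206  3.43359816  8.81659313] [ 0.40107869  0.89333308 -0.11298869] 0.6028584482618022 24.965339744958328
```

Turning freely; I'll finish the quarter turn.

{"api": "carry_out", "payload": {
  "plan": [
    {"rot": [0, 0, -0.1], "xyz": [0, 0, 0], "grip": 255},
    {"rot": [0, 0, -0.2], "xyz": [0, 0, 0], "grip": 255},
    {"rot": [0, 0, -0.3], "xyz": [0, 0, 0], "grip": 255},
    {"rot": [0, 0, -0.4], "xyz": [0, 0, 0], "grip": 255},
    {"rot": [0, 0, -0.5], "xyz": [0, 0, 0], "grip": 255},
    {"rot": [0, 0, -0.6], "xyz": [0, 0, 0], "grip": 255},
    {"rot": [0, 0, -0.7], "xyz": [0, 0, 0], "grip": 255},
    {"rot": [0, 0, -0.78], "xyz": [0, 0, 0], "grip": 255}
  ]
}}

```text
clock: 6.62
tool_pos: [0.5509, 0.007, 0.1054]
eef_rot: [0.655, 0.755, 0.0, -0.001]
contact_force: [-5.3, 4.1, 11.6]
opening: 0.605
finger_force: 25.0
```

Run:
```python
from h import *
s=r.get_state(); im=cv2.cvtColor(r.snapshot("wrist"),cv2.COLOR_RGB2BGR)
cv2.imwrite("pics/w3.png",cv2.convertScaleAbs(im,alpha=2))
rel([.5522,.0048,.105],187.4);print(s['contact_force'],s['moment'],s['opening'],s['finger_force'])
```

```text
xyz [-0.0023  0.001   0.0004] rot [ 4.1000e-03 -2.2000e-03 -3.1256e+00]
xyz [-0.0023  0.001   0.0004] rot [-0.0014 -0.0026  0.0159]
tcp [0.5509 0.0069 0.1054] q [-0.09  0.79 -0.01  1.9   0.02  0.45  0.03] t 6.6667 yaw_y 8.3
[-5.29315942  4.09608992 11.55230357] [ 0.81832431  1.12057272 -0.18817368] 0.6049785731364032 24.998184900032356
```

View pics/w3.png

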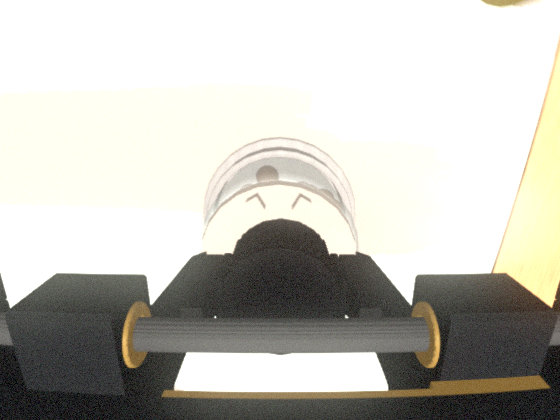

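The view shows the cap between the fingers at about (281,280), with the stops at (256,200) and (300,200) on the side that is now free, so the cap turned with the gripper. I'll lift.

{"api": "carry_out", "payload": {
  "plan": [
    {"rot": [0, 0, 0], "xyz": [-0.001, 0, -0.008], "grip": 255},
    {"rot": [0, 0, 0], "xyz": [-0.001, 0, -0.016], "grip": 255},
    {"rot": [0, 0, 0], "xyz": [-0.001, 0, -0.028], "grip": 255},
    {"rot": [0, 0, 0], "xyz": [-0.001, 0, -0.042], "grip": 255},
    {"rot": [0, 0, 0], "xyz": [-0.001, 0, -0.06], "grip": 255},
    {"rot": [0, 0, 0], "xyz": [-0.001, 0, -0.08], "grip": 255},
    {"rot": [0, 0, 0], "xyz": [-0.001, 0, -0.09], "grip": 255},
    {"rot": [0, 0, 0], "xyz": [-0.001, 0, -0.09], "grip": 255}
  ]
}}

```text
clock: 7.33
tool_pos: [0.5536, 0.0037, 0.1963]
eef_rot: [0.658, 0.753, 0.002, 0.002]
contact_force: [-0.1, 0.1, -0.4]
opening: 0.598
finger_force: 25.0
```

Run:
```python
from h import *
s=r.get_state();print(s['contact_force'],s['opening'],s['finger_force'])
rel([.511,.285,.195],187.4)
im=cv2.imread("pics/top1.png")[180:250,135:215]
side=cv2.imread("pics/side1.png")[175:222,190:262]
a=cv2.resize(im,(400,350),interpolation=cv2.INTER_CUBIC);b=cv2.resize(side,(400,261),interpolation=cv2.INTER_CUBIC)
cv2.imwrite("pics/sau.png",np.hstack([a,cv2.copyMakeBorder(b,0,89,0,0,cv2.BORDER_CONSTANT)]))
```

```text
[-0.06323984  0.10222923 -0.41528097] 0.5975670710213924 24.999919446217973
xyz [ 0.2844 -0.0043  0.0011] rot [-9.0000e-04  7.2000e-03 -3.1352e+00]
xyz [ 0.2844 -0.0043  0.0011] rot [0.0046 0.0006 0.0064]
tcp [0.5536 0.0037 0.1963] q [-0.09  0.65 -0.01  1.84  0.01  0.65  0.04] t 7.3333 yaw_y 7.8
```

View pics/sau.png

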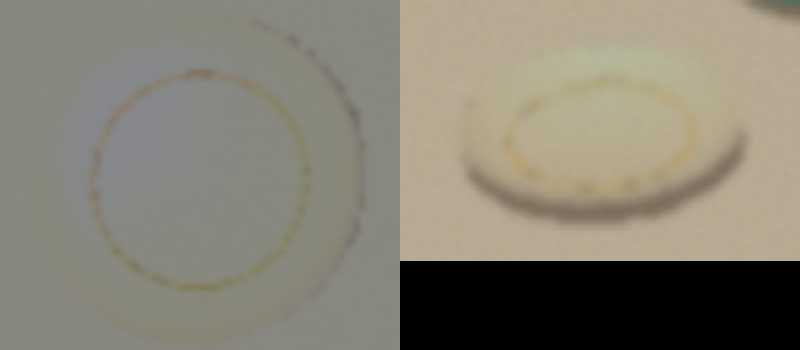

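The plate's ring is centred at (175.0,216.0) in the top view and about (42,165) in the first wrist view.

Run:
```python
from h import *
import pickle; s=pickle.load(open("s1.pkl","rb"))
a=px2w("top",(175,216),.007);b=px2w("wrist",(42,165.5),.007,s)
sd=px2w("side",(190+600/1-400 if 0 else 190+200*72/400,175+134*72/400),.007)
print(a,b,sd)
```

```text
[0.50939766 0.28785433 0.007     ] [0.51309753 0.28531465 0.007     ] [0.50824147 0.28239017 0.007     ]
```

{"api": "carry_out", "payload": {
  "plan": [
    {"rot": [0.005, 0.001, 0], "xyz": [0.035, 0, 0], "grip": 255},
    {"rot": [0.005, 0.001, 0], "xyz": [0.072, -0.001, 0], "grip": 255},
    {"rot": [0.005, 0.001, 0], "xyz": [0.11, -0.002, 0], "grip": 255},
    {"rot": [0.005, 0.001, 0], "xyz": [0.148, -0.002, 0], "grip": 255},
    {"rot": [0.005, 0.001, 0], "xyz": [0.186, -0.003, 0], "grip": 255},
    {"rot": [0.005, 0.001, 0], "xyz": [0.224, -0.003, 0], "grip": 255},
    {"rot": [0.005, 0.001, 0], "xyz": [0.26, -0.004, 0], "grip": 255},
    {"rot": [0.005, 0.001, 0], "xyz": [0.284, -0.004, 0], "grip": 255}
  ]
}}

```text
clock: 8.0
tool_pos: [0.5075, 0.2893, 0.1929]
eef_rot: [0.656, 0.755, -0.002, -0.003]
contact_force: [0.6, 0.3, -1.4]
opening: 0.604
finger_force: 25.0
```

{"api": "carry_out", "payload": {
  "plan": [
    {"rot": [0, 0, 0], "xyz": [0, 0, 0.03], "grip": 255},
    {"rot": [0, 0, 0], "xyz": [0, 0, 0.06], "grip": 255},
    {"rot": [0, 0, 0], "xyz": [0, 0, 0.09], "grip": 255},
    {"rot": [0, 0, 0], "xyz": [0, 0, 0.12], "grip": 255},
    {"rot": [0, 0, 0], "xyz": [0, 0, 0.135], "grip": 255},
    {"rot": [0, 0, 0], "xyz": [0, 0, 0.135], "grip": 255},
    {"rot": [0, 0, 0], "xyz": [0, 0, 0.135], "grip": 255}
  ]
}}

```text
clock: 8.58
tool_pos: [0.5082, 0.2842, 0.0579]
eef_rot: [0.657, 0.754, -0.003, -0.002]
contact_force: [0.0, 0.1, -0.2]
opening: 0.599
finger_force: 25.0
```

Run:
```python
from h import *
rel([.511,.285,.022],187.4);s=r.get_state();print(s['contact_force'],s['opening'],s['finger_force'],w2px("side",[.511,.285,.007]))
im=cv2.cvtColor(r.snapshot("side"),cv2.COLOR_RGB2BGR)
cv2.imwrite("pics/side2.png",cv2.resize(im[100:250,130:330],(800,600),interpolation=cv2.INTER_CUBIC))
```

```text
xyz [0.0004 0.0032 0.0359] rot [-5.0000e-04 -1.1900e-02 -3.1347e+00]
xyz [0.0004 0.0032 0.0359] rot [-0.0076  0.0003  0.0069]
tcp [0.5082 0.2842 0.0579] q [-0.6   0.9   0.03  1.82 -0.06  0.43 -0.4 ] t 8.5833 yaw_y 7.8
[ 0.03610701  0.13624725 -0.20274381] 0.5989984818831764 24.999847329436307 [226.17558223 198.47246282]
```

View pics/side2.png

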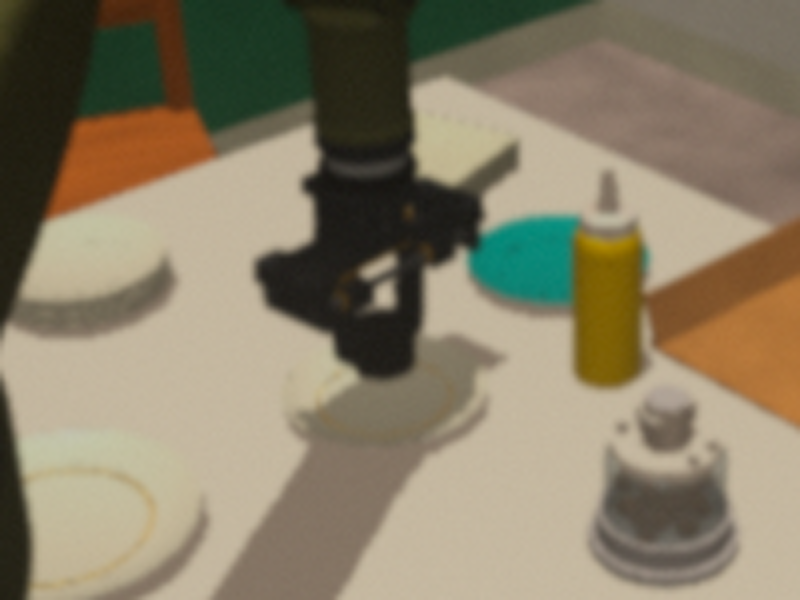

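The cap is held over the empty plate (gripper at about (375,350) in the crop), and the jar's neck is bare. I'll lower it slowly and watch for contact.

{"api": "carry_out", "payload": {
  "plan": [
    {"rot": [-0.007, 0, 0], "xyz": [0, 0.003, 0.015], "grip": 255},
    {"rot": [-0.007, 0, 0], "xyz": [0, 0.003, 0.027], "grip": 255},
    {"rot": [-0.007, 0, 0], "xyz": [0, 0.003, 0.034], "grip": 255},
    {"rot": [-0.007, 0, 0], "xyz": [0, 0.003, 0.036], "grip": 255},
    {"rot": [-0.007, 0, 0], "xyz": [0, 0.003, 0.036], "grip": 255}
  ]
}}

```text
clock: 9.05
tool_pos: [0.5116, 0.2851, 0.023]
eef_rot: [0.657, 0.754, 0.001, 0.0]
contact_force: [-0.5, -0.4, -1.0]
opening: 0.601
finger_force: 25.0
```

{"api": "carry_out", "payload": {
  "plan": [
    {"rot": [0, 0, 0], "xyz": [0, 0, 0.001], "grip": 255},
    {"rot": [0, 0, 0], "xyz": [0, 0, 0.001], "grip": 255},
    {"rot": [0, 0, 0], "xyz": [0, 0, 0.002], "grip": 255},
    {"rot": [0, 0, 0], "xyz": [0, 0, 0.002], "grip": 255}
  ]
}}

```text
clock: 9.38
tool_pos: [0.512, 0.2853, 0.0214]
eef_rot: [0.657, 0.754, 0.001, 0.0]
contact_force: [-0.0, 0.9, -0.4]
opening: 0.6
finger_force: 25.0
```

{"api": "carry_out", "payload": {
  "plan": [
    {"rot": [0, 0, 0], "xyz": [0, 0, 0.001], "grip": 255},
    {"rot": [0, 0, 0], "xyz": [0, 0, 0.001], "grip": 255},
    {"rot": [0, 0, 0], "xyz": [0, 0, 0.0015], "grip": 255},
    {"rot": [0, 0, 0], "xyz": [0, 0, 0.0015], "grip": 255}
  ]
}}

```text
clock: 9.72
tool_pos: [0.5119, 0.2853, 0.0198]
eef_rot: [0.657, 0.754, 0.001, 0.0]
contact_force: [-0.3, -0.5, 1.4]
opening: 0.604
finger_force: 25.0
```

{"api": "carry_out", "payload": {
  "plan": [
    {"rot": [0, 0, 0], "xyz": [0, 0, 0.001], "grip": 255},
    {"rot": [0, 0, 0], "xyz": [0, 0, 0.001], "grip": 255},
    {"rot": [0, 0, 0], "xyz": [0, 0, 0.001], "grip": 255}
  ]
}}

```text
clock: 9.97
tool_pos: [0.5119, 0.2853, 0.0197]
eef_rot: [0.657, 0.753, 0.001, 0.0]
contact_force: [-1.0, -0.5, 9.6]
opening: 0.603
finger_force: 25.0
```

The cap is resting on the plate. I'll ease off slightly and open gently.

{"api": "carry_out", "payload": {
  "plan": [
    {"rot": [0, 0, 0], "xyz": [0, 0, -0.001], "grip": 255},
    {"rot": [0, 0, 0], "xyz": [0, 0, -0.001], "grip": 90},
    {"rot": [0, 0, 0], "xyz": [0, 0, -0.001], "grip": 70},
    {"rot": [0, 0, 0], "xyz": [0, 0, -0.001], "grip": 50},
    {"rot": [0, 0, 0], "xyz": [0, 0, -0.001], "grip": 20},
    {"rot": [0, 0, 0], "xyz": [0, 0, -0.001], "grip": 0},
    {"rot": [0, 0, 0], "xyz": [0, 0, -0.001], "grip": 0},
    {"rot": [0, 0, 0], "xyz": [0, 0, -0.001], "grip": 0}
  ],
  "squeeze": 5
}}

```text
clock: 10.63
tool_pos: [0.5116, 0.2852, 0.0195]
eef_rot: [0.657, 0.754, 0.001, 0.0]
contact_force: [0.1, 0.3, 0.3]
opening: 0.999
finger_force: 0.0
```

{"api": "carry_out", "payload": {
  "plan": [
    {"rot": [0, 0, 0], "xyz": [0, 0, -0.01], "grip": 0},
    {"rot": [0, 0, 0], "xyz": [0, 0, -0.03], "grip": 0},
    {"rot": [0, 0, 0], "xyz": [0, 0, -0.06], "grip": 0},
    {"rot": [0, 0, 0], "xyz": [0, 0, -0.1], "grip": 0},
    {"rot": [0, 0, 0], "xyz": [0, 0, -0.14], "grip": 0},
    {"rot": [0, 0, 0], "xyz": [0, 0, -0.16], "grip": 0},
    {"rot": [0, 0, 0], "xyz": [0, 0, -0.16], "grip": 0},
    {"rot": [0, 0, 0], "xyz": [0, 0, -0.16], "grip": 0}
  ]
}}

```text
clock: 11.3
tool_pos: [0.512, 0.2854, 0.1814]
eef_rot: [0.657, 0.754, 0.003, 0.001]
contact_force: [0.3, -0.3, 0.5]
opening: 1.002
finger_force: 0.0
```

Run:
```python
from h import *
im=cv2.cvtColor(r.snapshot("wrist"),cv2.COLOR_RGB2BGR)
cv2.imwrite("pics/w4.png",cv2.convertScaleAbs(im,alpha=1.5))
```

```text
(no output)
```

View pics/w4.png

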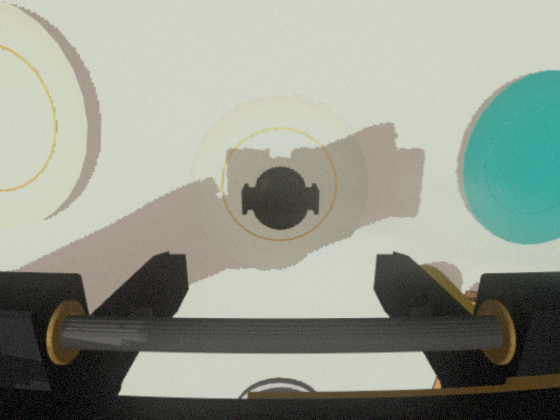

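The cap stands upright at about (281,198), inside the plate's ring centred at (279,184), and the fingers are clear of it. I'll hand in the job.

```bash
python3 -c "
from plant import r
print(r.finish_job())"
```

```text
the job is handed in; nothing more can be done
None
```

The jar is open and its cap stands upright near the middle of the empty side plate; I handed the job in at about 11 s, but the hand-in returned no verdict.

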